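# Seal the finds case

## Robot

A 6-joint arm with a two-finger parallel gripper is mounted at the origin on the work surface. World frame = base frame: x ahead of the robot, y to its left, z up, the work surface at z = 0. Lengths are in m, angles in degrees, forces in N, time in s.
With the tool pointing down it reaches from about 0.4 to 0.825 m from the base axis. Payload 7 kg.
Tool frame: the origin (TCP) lies between the finger pads; the fingertips stand 19 mm ahead of it and the grasp point (between the pads) is the TCP (r.finger_overhang is the distance from the TCP to the fingertips, in m); z points along the fingers, y is the direction in which the jaws open and shut (so a half turn about z gives the same grasp; the last joint's range is limited). The gripper opens to 88 mm and grips with 3 to 60 N. Pads are 19 mm wide; open, the fingers measure 130 mm over their backs; the gripper's body (78 mm by 193 mm) begins 47 mm behind the grasp point.
Start: joints at [85.262, 20.546, 0.682, 0, -70.136, -16.507], TCP at [0.245, 0.629, 0.246] pointing down, gripper open.
Joint ranges: [-176.03, 176.03], [-82.01, 121.73], [-58.28, 71.71], [-173.87, 95.51], [-174.79, -0.11], [-173.66, 173.66]. Speed limits (degrees/s): [136.94, 136.94, 172.46, 180, 180, 180].

## Interface

Orientations are given as [roll, pitch, yaw] about the fixed x, y, z axes, in that order (R = Rz(yaw) Ry(pitch) Rx(roll)).
In Python, from plant import r, optics gives the robot as it stands. The module is installed in compiled form; this text tells all that it offers.
- The arm moves only by the tool step_arm, never from a script. Its argument "increments" is a list of rows, each an object of numbers: "tx", "ty", "tz": the shift along the world's x, y, z in mm; "ax", "ay", "az": the turn, a rotation vector about the world's x, y, z in degrees; "claw": the gripper command: -1 is shut, 1 is fully open, values between are in proportion. In form: [{"tx": .., "ty": .., "tz": .., "ax": .., "ay": .., "az": .., "claw": ..}, ...]. A call has 1 to 12 rows; each row shifts and turns the commanded pose from where the row before left it; what a row does not reach is not made up. A row lasts 1/10 s, in which the tool goes at most 50 mm and 8.59 degrees, less where a joint would pass 70% of its speed; a pose out of reach is approached as far as the arm can. A call with a gripper value outside its range is refused whole. The fingers move at their own pace and stop on an object; "newtons" is the grip in N (left out, the last holds). Time passes only in rows, so rows that do not move let the fingers close. It gives the time, the measured TCP pose, the force and the opening at its end, in the units of the state.
- r.get_state(): the state, without advancing time (a new reading comes with each control period).
- optics.capture(name): name is "scene" or "top"; returns a dict with "image" (480x640x3 uint8, blue, green, red), "depth" (480x640 float32, m along the optical axis (not along the pixel's ray), 0 where there is no reading), "fx", "fy", "cx", "cy" (pixels), "distortion" ([k1, k2, p1, p2, k3] as OpenCV has them; the pictures are not rectified), "R" (3x3) and "t" (3): a world point X has camera coordinates R X + t. Camera axes: x right, y down, z forward; pixel columns grow to the right and rows downward; lengths in m; the calibration is good to about 2 mm. A picture is of the moment at which its call begins.
- r.close_job(): hands the job in, once; it reports no verdict.
The state is a dict: "time_s": time; "joints": joint angles; "qd": joint speeds; "joint_torque": joint torques, N m; "tcp_pos": TCP position; "eef_rot": TCP orientation; "contact_force": force on the tool from outside, world axes, zero at the start; "moment": the same for the moment, N m; "gripper_width": finger opening in m.
Only numpy, scipy, OpenCV 4.12 (cv2) and the standard library are available. Lean on these libraries where they do the work, as an engineer would, in place of code of your own. Each camera call takes 0.05 s, during which the arm holds its last target. There are 200 camera calls.

## Task

The bones are packed in the open grey finds case: lower its lid right down onto the seal, swing the latch's steel wire loop up and over so that its cross-bar sits behind the lip of the keeper on the front of the lid, then press the latch lever down until it snaps over and lies flat against the front of the case, pulling the lid tight. Leave the other things on the desk where they are and let go of everything at the end.

Things in the scene. Friction and masses are not known exactly. Their poses are not given: they have to be found in the camera images.
- case: Ribbed grey plastic finds case, 180 mm deep (x), 240 mm wide (y), 153 mm high when shut (body 105, lid 48); it does not slide. Origin: centre of its underside, on the desk. -x points out of the front face (x = -90 mm), which has the steel latch in its middle; +x is the hinged back, z up. The front looks roughly to the robot's right.
- lid (a joint): Opening angle of the lid, rad: 0 = lying on the seal, starts 0.7 to 1.2 open, about -0.015 when pulled tight. Hinge line along y at case x = +90, z = 105 mm. The shut lid spans x = -90 to +90 mm, flat top at z = 153 mm. Stiff hinge (0.75 N m friction): the lid stays where it is left and must be pushed all the way down, up to 10 N near its free edge.
- lid_edge (a point): Middle of the lid's free (front) top edge: at case x = -90, y = 0, z = 153 mm when shut; moves with the lid. Its x axis runs along the lid to the hinge side, z out of the lid's top.
- lever (a joint): Angle of the latch lever, rad: 0 = hanging straight down, flat on the case front; grows as the tip swings out and up: 1.57 points straight out, starts 2.1 to 2.4, out and upward. It stays where left (light friction). With the loop hooked it needs up to 0.4 N m (6 to 8 N near the tip) and, pressed below about 0.4 rad, it snaps home to 0 by itself.
- lever_pivot (a point): Lever's pin on the front of the case: case x = -106 (16 mm out from the front face), y = 0, z = 83 mm. Axes as the case; the pin lies along y.
- lever_tip (a point): Free end of the lever, 70 mm from the pin. The lever is a steel plate 34 mm wide (y), 4 mm thick, its end turned 5 mm to the outer side. In this point's frame the pin lies along +z and -x is the outer side, the one to press (it faces up and towards the lid while the lever stands out and up). When home the tip is 13 mm above the desk.
- loop (a joint): Angle of the wire loop (bail) on the lever, rad: how far it leans out from vertical is loop minus lever. Hinged 20 mm from the lever's pin, turned 0.35 rad from the lever's line towards the case. It swings freely by its own weight: at the start it rests on a stop (2.52), leaning 8 to 25 degrees outward; pushed past upright it falls against the lid's front.
- loop_bar (a point): Middle of the loop's cross-bar, 8 mm thick, 62 mm long along y, 54 mm from the loop's hinge; two 6 mm side wires. At the start it is 30 to 50 mm in front of the shut keeper and 14 to 25 mm higher. Fallen against the shut lid it clears the lip, lies behind it about 8 to 16 mm above its seat, and runs down into the keeper as the lever is pressed.
- keeper (a point): Seat of the bar in the keeper, a steel channel 40 mm wide (y) on the lid's front, open upward: 14 mm between lid face and an 8 mm high lip. Point = centre of the seated bar: lid shut, case x = -99 (9 mm out from the front face), y = 0, z = 121 mm; lip outer side 19 mm out, its top at z = 125 mm. Moves with the lid; axes as the case when shut.
- flask: Bystander: blue steel drinking flask, 70 mm diameter, 242 mm high, upright. Origin: centre of its base.
- mug: Bystander: white mug with pens, 80 mm diameter, 95 mm high (pens to 150 mm). Origin: centre of its base.
- bone_bag_box: Bystander: open cardboard tray of bones, 160 x 110 x 55 mm. Origin: centre of its base.
- calliper: Bystander: steel calliper lying flat beyond the end of the case, 230 x 50 x 14 mm. Origin: centre of its underside.
- long_bone: Bystander: brown long bone, 175 mm long (x), 54 mm wide at its broad end and 32 mm high, lying in front of the latch. Origin: centre of its underside.
- scale_bar: Bystander: black and white photo scale, 150 x 25 x 6 mm, lying at the end of the case nearest the robot. Origin: centre of its underside.

How it is judged (in metres and radians):
On the way, in this order (a step that is already met when the one before it is completed fails the run):
1. the lid is down on its seal (within about 5 mm at its free edge) (value of joint lid below 0.025 rad), for 0.2 s.
2. the loop's cross-bar is over the keeper, behind its lip, the lid still down (value of joint lid below 0.025 rad and x of loop_bar in the frame of keeper between -0.007 and 0.008 m and z of loop_bar in the frame of keeper between -0.004 and 0.024 m), for 0.3 s.
At the end, for the whole second after the job is handed in: The lever lies flat against the case front (within 0.12 rad) and at rest, the loop's cross-bar is seated in the keeper (within 4 mm in height and between lid face and lip), and the lid is pulled at least 1.4 mm into its seal at the free edge (lid angle below -0.008 rad) (value of joint lever below 0.12 rad and value of joint lid below -0.008 rad and x of loop_bar in the frame of keeper between -0.007 and 0.008 m and z of loop_bar in the frame of keeper between -0.004 and 0.004 m and velocity of joint lever below 0.05 rad/s); the robot touches nothing.
It fails at once if one of the bystanders (flask, mug, cardboard tray, calliper, long bone, photo scale) is moved more than 30 mm (distance of any of flask, mug, bone_bag_box, calliper, long_bone, scale_bar from where it was at the start of the episode above 0.03 m).
It also fails if it takes over 58 s, if anything falls off the work surface, if the arm or the gripper's body presses on something with over 40 N, if the wrist force passes 120 N, or if a joint passes its speed limit or range.

## Working session

There is one attempt and no reset: what is moved stays moved. The work goes in short steps, Python scripts to look and compute and a tool call to move; the robot and the scene stay as the last step left them, time stands still between calls to the robot, and variables do not carry over. Pictures are saved under pics/ and viewed, about 8 in all and at most 12, crops included, and the job is handed in when it is done.

Besides the shell and the picture viewer there is one more tool, called as name(argument=value, ...) on one line, values as JSON. step_arm: Moves the arm, as the interface text tells. Its arguments: {"type":"object","properties":{"increments":{"type":"array","items":{"type":"object","properties":{"tx":{"type":"number"},"ty":{"type":"number"},"tz":{"type":"number"},"ax":{"type":"number"},"ay":{"type":"number"},"az":{"type":"number"},"claw":{"type":"number"}}}},"newtons":{"type":"number"}},"required":["increments"]}

```bash
mkdir -p pics; cat > h.py <<'E'
import numpy as np, cv2
from plant import r, optics
def cap(n):
    c=optics.capture(n); 
    c['K']=np.array([[c['fx'],0,c['cx']],[0,c['fy'],c['cy']],[0,0,1.]]); c['D']=np.array(c['distortion'],float)
    c['R']=np.array(c['R']);c['t']=np.array(c['t']); return c
def cloud(c):
    d=c['depth']; v,u=np.mgrid[:480,:640]
    n=cv2.undistortPoints(np.stack([u,v],-1).reshape(-1,1,2).astype(np.float64),c['K'],c['D']).reshape(480,640,2)
    P=np.concatenate([n*d[...,None],d[...,None]],-1)
    W=(P-c['t'])@c['R']; W[d==0]=np.nan; return W
def proj(c,X):
    return cv2.projectPoints(np.atleast_2d(np.array(X,float)),cv2.Rodrigues(c['R'])[0],c['t'],c['K'],c['D'])[0].reshape(-1,2)
E
python3 - <<'E'
from h import *
print(r.get_state())
for n in ('scene','top'):
    c=cap(n); cv2.imwrite(f'pics/{n}0.png',c['image']); print(n,-c['R'].T@c['t'],c['R'][2],(c['depth']==0).mean())
    np.savez(f'{n}0.npz',**c)
E
```

```text
{'time_s': 0.0, 'joints': array([ 8.52623789e+01,  2.05909468e+01,  6.32924868e-01, -2.03625208e-02,
       -7.01374540e+01, -1.65088818e+01]), 'qd': array([ 0.03791393, -0.01859051, -0.06373246, -0.03573564, -0.04580595,
        0.00512693]), 'joint_torque': array([-1.44530886e-04, -5.82714021e+01,  2.93043727e+01,  6.99717969e+00,
        6.93194437e-03, -1.75071955e-04]), 'tcp_pos': array([0.24443914, 0.62867396, 0.24462098]), 'eef_rot': array([ 1.79903020e+02, -8.78055175e-03, -2.12534299e+01]), 'contact_force': array([ 0.03115385, -0.32302729,  0.23334886]), 'moment': array([ 0.05442726,  0.02933212, -0.01117204]), 'gripper_width': 0.08793859688156398}
scene [ 1.08802042 -0.64016405  1.43469341] [-0.32235336  0.40316674 -0.85647235] 0.004091796875
top [0.46614013 0.00593493 1.21308913] [ 0.09389537 -0.01759326 -0.99542661] 0.003912760416666667
```

View pics/scene0.png

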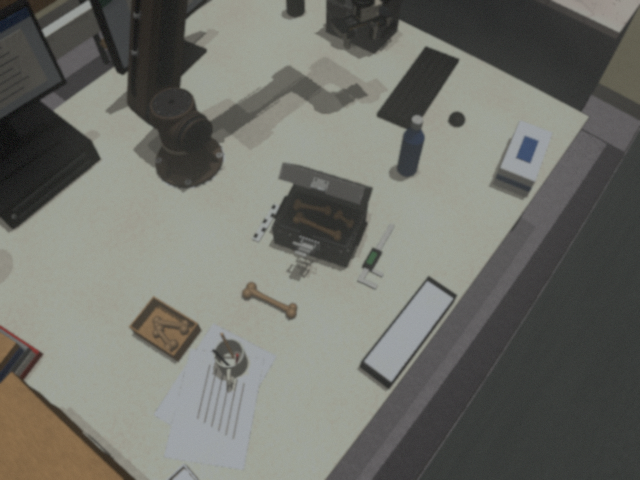

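View pics/top0.png

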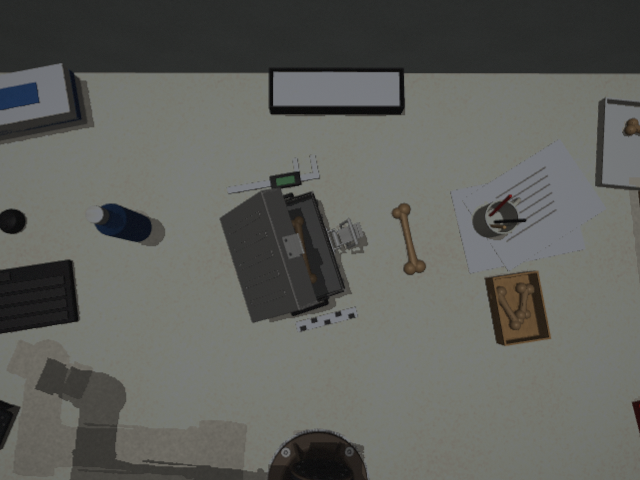

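Scene view: open case at about (320,230), latch at (300,262), flask at (410,150). Top view: lid at (270,255), body rim between (315,190) and (343,290), latch at (348,236), long bone at (409,238), scale bar at (327,318), calliper at (275,182). Next I fit the case pose from depth.

```bash
python3 - <<'E'
from h import *
T=dict(np.load('top0.npz')); S=dict(np.load('scene0.npz'))
WT=cloud(T); WS=cloud(S)
print('desk z',np.nanmedian(WT[380:400,450:480,2]),np.nanmedian(WS[400:420,60:70,2]), WT[330,400],)
def cs(W): 
    P=W.reshape(-1,3); m=(P[:,0]>.3)&(P[:,0]<.75)&(P[:,1]>-.15)&(P[:,1]<.35)&(P[:,2]>.02); return P[m]
A=cs(WT);B=cs(WS)
for nm,P in (('T',A),('S',B)):
    R_=P[(P[:,2]>.095)&(P[:,2]<.112)]
    print(nm,len(P),len(R_),cv2.minAreaRect(R_[:,:2].astype(np.float32)*1000))
# heatmap of top view: z map crop upscaled
z=WT[170:340,210:390,2]; im=np.clip(np.nan_to_num(z)/.3*255,0,255).astype(np.uint8)
im=cv2.applyColorMap(im,cv2.COLORMAP_JET); a=cv2.resize(im,None,fx=2.2,fy=2.2,interpolation=0)
b=cv2.resize(cv2.convertScaleAbs(T['image'][170:340,210:390],alpha=1.6),None,fx=2.2,fy=2.2)
c=cv2.resize(cv2.convertScaleAbs(S['image'][150:290,230:410],alpha=1.6),None,fx=2.2,fy=2.2)
o=np.zeros((374+308,792,3),np.uint8);o[:374,:396]=a;o[:374,396:]=b[:374,:396]
o[374:,:396]=c
zz=WS[150:290,230:410,2];im=cv2.applyColorMap(np.clip(np.nan_to_num(zz)/.3*255,0,255).astype(np.uint8),cv2.COLORMAP_JET)
o[374:,396:]=cv2.resize(im,None,fx=2.2,fy=2.2,interpolation=0)
cv2.imwrite('pics/a.png',cv2.resize(o,(690,594)))
E
```

```text
desk z 0.0012927231035051003 0.0007306591192880786 [ 0.35057036 -0.20189963  0.00068907]
T 12254 676 ((559.7905883789062, -19.33019256591797), (240.61376953125, 119.03118896484375), 17.857330322265625)
S 7101 548 ((541.403564453125, 35.88481140136719), (242.26608276367188, 240.11636352539062), 18.462879180908203)
```

View pics/a.png

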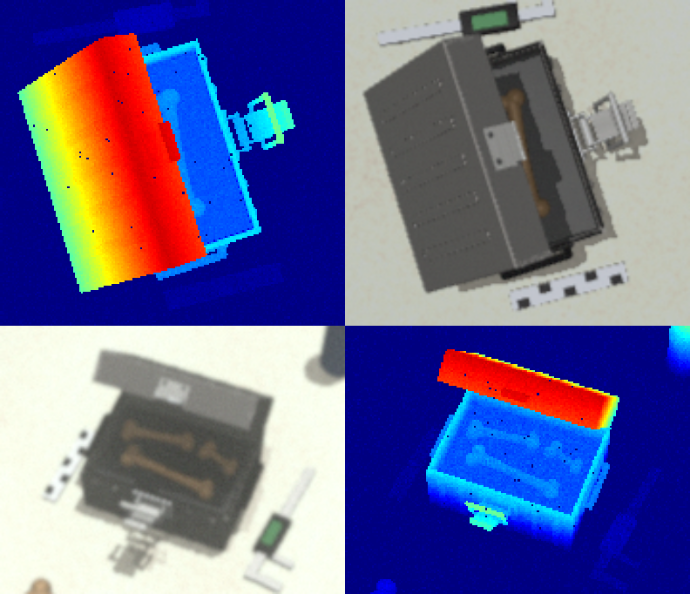

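```bash
python3 - <<'E'
from h import *
WT=cloud(dict(np.load('top0.npz'))); WS=cloud(dict(np.load('scene0.npz')))
def crop(W):
    P=W.reshape(-1,3); m=(P[:,0]>.3)&(P[:,0]<.75)&(P[:,1]>-.15)&(P[:,1]<.4)&(P[:,2]>.005); return P[m]
A=crop(WT);B=crop(WS)
best=None
for nm,P in (('T',A),('S',B)):
  for yaw in (107.5,108,108.5):
    a=np.radians(yaw); ex=np.array([np.cos(a),np.sin(a)]); ey=np.array([-ex[1],ex[0]])
    R_=P[(P[:,2]>.097)&(P[:,2]<.111)]; u=R_[:,:2]@ex; v=R_[:,:2]@ey
    k=np.abs(v-np.median(v))>.03
    # front rim outer edge in slices along v
    vs=np.linspace(v.min()+.01,v.max()-.01,12); f=[u[(abs(v-q)<.01)].min() for q in vs]
    print(nm,yaw,'v',np.percentile(v,[.3,1,99,99.7]).round(4),'front u',np.round(f,3))
# lid plane via top cloud
P=A; a=np.radians(108); ex=np.array([np.cos(a),np.sin(a)]); ey=np.array([-ex[1],ex[0]])
np.save('A.npy',A)
u=P[:,:2]@ex; v=P[:,:2]@ey
L=P[(P[:,2]>.14)]; ul=L[:,:2]@ex; vl=L[:,:2]@ey
h=np.histogram(ul,bins=np.arange(ul.min(),ul.max(),.01))
for q in h[1][:-1]:
    m=(ul>=q)&(ul<q+.01); print(round(q,3),m.sum(),np.median(L[m,2]).round(4),np.percentile(vl[m],[2,98]).round(3))
E
```

```text
T 107.5 v [-0.6476 -0.6472 -0.4078 -0.4076] front u [-0.194 -0.194 -0.195 -0.195 -0.235 -0.246 -0.246 -0.234 -0.196 -0.196
 -0.196 -0.197]
T 108 v [-0.6461 -0.6458 -0.4064 -0.4063] front u [-0.2   -0.2   -0.2   -0.2   -0.24  -0.251 -0.25  -0.239 -0.2   -0.2
 -0.2   -0.2  ]
T 108.5 v [-0.6448 -0.6441 -0.405  -0.4047] front u [-0.206 -0.205 -0.205 -0.205 -0.244 -0.256 -0.255 -0.243 -0.204 -0.204
 -0.204 -0.204]Traceback (most recent call last):
  File "<stdin>", line 13, in <module>
    return umr_minimum(a, axis, None, out, keepdims, initial, where)
ValueError: zero-size array to reduction operation minimum which has no identity
```

```bash
cat >> h.py <<'E'
a_=np.radians(108); RC=np.array([[np.cos(a_),-np.sin(a_),0],[np.sin(a_),np.cos(a_),0],[0,0,1]])
OC=RC@np.array([-.110,-.5263,0])
def toc(W): return (W-OC)@RC
def tow(p): return np.array(p)@RC.T+OC
E
python3 - <<'E'
from h import *
print('origin',OC)
WT=cloud(dict(np.load('top0.npz'))); WS=cloud(dict(np.load('scene0.npz')))
for nm,W in (('T',WT),('S',WS)):
    C=toc(W.reshape(-1,3)); C=C[np.isfinite(C[:,0])]
    m=(abs(C[:,1])<.11)&(C[:,2]>.15)&(abs(C[:,0])<.3); L=C[m]
    print(nm,'lid')
    for q in np.arange(-.05,.25,.02):
        k=(L[:,0]>=q)&(L[:,0]<q+.02)
        if k.sum()>5: print(round(q+.01,2),k.sum(),np.percentile(L[k,2],[3,50,97]).round(3))
    k=(abs(C[:,1])<.034)&(C[:,0]<-.094)&(C[:,0]>-.2)&(C[:,2]>.04); Q=C[k]
    print('latch'); Q=Q[np.argsort(Q[:,0])]
    for p in Q[::max(1,len(Q)//40)]: print((p*1000).round(0))
E
```

```text
origin [0.53453291 0.05801943 0.        ]
T lid
-0.02 779 [0.246 0.254 0.273]
-0.0 1216 [0.257 0.265 0.273]
0.02 1158 [0.259 0.271 0.277]
0.04 1044 [0.234 0.247 0.258]
0.06 982 [0.208 0.221 0.234]
0.08 899 [0.183 0.196 0.208]
0.1 847 [0.158 0.171 0.183]
0.12 237 [0.15  0.154 0.16 ]
latch
[-164.   -6.  125.]
[-161.   -6.  127.]
[-160.    5.  130.]
[-157.  -16.  132.]
[-156.   -4.  124.]
[-154.  -11.  124.]
[-152.  -12.  121.]
[-150.   -6.  120.]
[-148.   -7.  117.]
[-145.   20.  138.]
[-143.  -19.  146.]
[-142.  -29.  143.]
[-141.   22.  146.]
[-140.   -9.  142.]
[-139.  -14.  142.]
[-139.   14.  146.]
[-138.  -24.  141.]
[-138.   -1.  112.]
[-136.   10.  110.]
[-135.   14.  109.]
[-134.   -3.  107.]
[-132.   26.  123.]
[-131.   -9.  106.]
[-130.  -12.  105.]
[-128.  -15.  105.]
[-127.   -4.  103.]
[-126.   13.  106.]
[-125.   10.  101.]
[-124.    7.   99.]
[-123.   -3.   95.]
[-121.   17.   93.]
[-119.   -7.   98.]
[-117.   -6.   91.]
[-112.  -15.   90.]
[-110.    6.   91.]
[-109.    4.   90.]
[-107.  -14.   92.]
[-105.   -0.   88.]
[-104.  -18.   83.]
[-102.   16.   84.]
[-101.   -2
[... 349 characters left out ...]
  119.]
[-149.  -12.  117.]
[-148.   10.  118.]
[-147.  -18.  145.]
[-146.    1.  115.]
[-145.  -20.  144.]
[-144.   29.  140.]
[-144.  -22.  143.]
[-143.  -16.  144.]
[-143.  -16.  109.]
[-142.   -3.  111.]
[-141.   24.  144.]
[-140.  -24.  144.]
[-139.    7.  111.]
[-138.  -13.   94.]
[-137.  -13.  109.]
[-135.   27.  109.]
[-132.  -30.  105.]
[-131.   23.   94.]
[-130.   27.   95.]
[-127.  -12.   98.]
[-123.  -17.   88.]
[-110.   16.   93.]
[-108.   11.   88.]
[-107.  -17.   91.]
[-105.   12.   88.]
[-103.  -18.   86.]
[-101.  -20.   89.]
[-98. -19.  90.]
[-97. -25.  57.]
[-96. -22.  65.]
[-95. -24.  66.]
[-95.  20.  79.]
[-95.  29. 101.]
[-94.  16. 103.]
[-94.  23.  99.]
[-94.  10. 100.]
```

step_arm(increments=[{"tz": 42,"claw": -1},{"tz": 42},{"tz": 42},{"tx": 12,"ty": -24,"az": -4},{"tx": 12,"ty": -24,"az": -4},{"tx": 12,"ty": -24,"az": -4},{"tx": 12,"ty": -24,"az": -4},{"tx": 12,"ty": -24,"az": -4},{"tx": 12,"ty": -24,"az": -4},{"tx": 12,"ty": -24,"az": -4},{"tx": 12,"ty": -24,"az": -4}], newtons=30)

```text
$.increments[0]: bad value
```

```bash
cat >> h.py <<'E'
def tip():
    s=r.get_state(); from scipy.spatial.transform import Rotation as Ro
    R=Ro.from_euler('xyz',s['eef_rot'],degrees=True).as_matrix()
    t=np.array(s['tcp_pos'])+R[:,2]*r.finger_overhang
    print('t',round(s['time_s'],2),'tipcase mm',(toc(t)*1000).round(1),'axis case',(RC.T@R[:,2]).round(3),'jaw case',(RC.T@R[:,1]).round(3),'Fcase',(RC.T@np.array(s['contact_force'])).round(1),'w',round(s['gripper_width'],4),'J',np.array(s['joints']).round(0))
    return t,R,s
E
python3 - <<'E'
from h import *
WT=cloud(dict(np.load('top0.npz')));C=toc(WT)*1000
for n,(u,v) in dict(bone1=(402,211),bone2=(413,268),bonem=(408,240),flask=(96,214)).items(): print(n,C[v,u].round(0))
tip()
p=None
for th in (.906,.8,.7,.6,.5,.4,.3,.2,.1,0,-.012):
    c,s=np.cos(th),np.sin(th)
    x=90-160*c+48*s+9.5*s; z=105+160*s+48*c
    w=tow([x/1000,0,z/1000])*1000
    print(th,'case',round(x),round(z),'world tip',w.round(0),'d',None if p is None else (w-p).round(1)); p=w
E
```

```text
bone1 [-284.  -16.   30.]
bone2 [-263.  122.   34.]
bonem [-276.   55.   24.]
flask [ 336. -180.  245.]
t 0.1 tipcase mm [632.4  99.5 225.7] axis case [-0.001  0.001 -1.   ] jaw case [-0.774  0.633  0.001] Fcase [ 0.3 -0.7  0.2] w 0.0875 J [ 85.  21.   1.  -0. -70. -17.]
0.906 case 37 261 world tip [523.  93. 261.] d None
0.8 case 20 253 world tip [528.  77. 253.] d [  5.2 -16.   -7.3]
0.7 case 5 245 world tip [533.  62. 245.] d [  4.7 -14.4  -8.4]
0.6 case -10 235 world tip [537.  49. 235.] d [  4.4 -13.6  -9.8]
0.5 case -23 224 world tip [542.  36. 224.] d [  4.1 -12.6 -11.1]
0.4 case -35 212 world tip [545.  25. 212.] d [  3.7 -11.5 -12.3]
0.3 case -46 198 world tip [549.  14. 198.] d [  3.4 -10.4 -13.4]
0.2 case -55 184 world tip [552.   5. 184.] d [  2.9  -9.1 -14.3]
0.1 case -63 169 world tip [554.  -2. 169.] d [  2.5  -7.7 -15.1]
0 case -70 153 world tip [556.  -9. 153.] d [  2.   -6.2 -15.7]
-0.012 case -71 151 world tip [556.  -9. 151.] d [ 0.2 -0.6 -1.9]
```

step_arm(increments=[{"tx": 0,"ty": 0,"tz": 42,"ax": 0,"ay": 0,"az": 0,"claw": -1},{"tx": 0,"ty": 0,"tz": 42,"ax": 0,"ay": 0,"az": 0,"claw": -1},{"tx": 0,"ty": 0,"tz": 42,"ax": 0,"ay": 0,"az": 0,"claw": -1},{"tx": 12,"ty": -24,"tz": 0,"ax": 0,"ay": 0,"az": -4,"claw": -1},{"tx": 12,"ty": -24,"tz": 0,"ax": 0,"ay": 0,"az": -4,"claw": -1},{"tx": 12,"ty": -24,"tz": 0,"ax": 0,"ay": 0,"az": -4,"claw": -1},{"tx": 12,"ty": -24,"tz": 0,"ax": 0,"ay": 0,"az": -4,"claw": -1},{"tx": 12,"ty": -24,"tz": 0,"ax": 0,"ay": 0,"az": -4,"claw": -1},{"tx": 12,"ty": -24,"tz": 0,"ax": 0,"ay": 0,"az": -4,"claw": -1},{"tx": 12,"ty": -24,"tz": 0,"ax": 0,"ay": 0,"az": -4,"claw": -1},{"tx": 12,"ty": -24,"tz": 0,"ax": 0,"ay": 0,"az": -4,"claw": -1},{"tx": 12,"ty": -24,"tz": 0,"ax": 0,"ay": 0,"az": -4,"claw": -1}], newtons=30)

```text
time_s: 1.3
tcp_pos: [0.3528, 0.4119, 0.3713]
eef_rot: [180.0, -0.0, -57.4]
contact_force: [-0.2, 0.3, 0.4]
gripper_width: 0.0016
```

step_arm(increments=[{"tx": 14,"ty": -26,"tz": 0,"ax": 0,"ay": 0,"az": -1.2,"claw": -1},{"tx": 14,"ty": -26,"tz": 0,"ax": 0,"ay": 0,"az": -1.2,"claw": -1},{"tx": 14,"ty": -26,"tz": 0,"ax": 0,"ay": 0,"az": -1.2,"claw": -1},{"tx": 14,"ty": -26,"tz": 0,"ax": 0,"ay": 0,"az": -1.2,"claw": -1},{"tx": 14,"ty": -26,"tz": 0,"ax": 0,"ay": 0,"az": -1.2,"claw": -1},{"tx": 14,"ty": -26,"tz": 0,"ax": 0,"ay": 0,"az": -1.2,"claw": -1},{"tx": 14,"ty": -26,"tz": 0,"ax": 0,"ay": 0,"az": -1.2,"claw": -1},{"tx": 14,"ty": -26,"tz": 0,"ax": 0,"ay": 0,"az": -1.2,"claw": -1},{"tx": 14,"ty": -26,"tz": 0,"ax": 0,"ay": 0,"az": -1.2,"claw": -1},{"tx": 14,"ty": -26,"tz": 0,"ax": 0,"ay": 0,"az": -1.2,"claw": -1},{"tx": 14,"ty": -26,"tz": 0,"ax": 0,"ay": 0,"az": -1.2,"claw": -1},{"tx": 14,"ty": -26,"tz": 0,"ax": 0,"ay": 0,"az": -1.4,"claw": -1}])

```text
time_s: 2.5
tcp_pos: [0.5208, 0.0999, 0.3713]
eef_rot: [180.0, 0.0, -71.9]
contact_force: [0.4, 0.2, -0.1]
gripper_width: 0.0008
```

```bash
python3 -c "
from h import *
tip()"
```

```text
t 2.5 tipcase mm [4.410e+01 1.000e-01 3.523e+02] axis case [ 0.     0.001 -1.   ] jaw case [-0.002  1.     0.001] Fcase [ 0.  -0.4 -0.1] w 0.0008 J [ 32.   3.  -5.  -0. -81. -14.]
```

step_arm(increments=[{"tx": 0,"ty": 0,"tz": -30,"ax": 0,"ay": 0,"az": 0,"claw": -1},{"tx": 0,"ty": 0,"tz": -30,"ax": 0,"ay": 0,"az": 0,"claw": -1},{"tx": 0,"ty": 0,"tz": -30,"ax": 0,"ay": 0,"az": 0,"claw": -1},{"tx": 2,"ty": -7,"tz": -1,"ax": 0,"ay": 0,"az": 0,"claw": -1},{"tx": 5,"ty": -16,"tz": -7,"ax": 0,"ay": 0,"az": 0,"claw": -1},{"tx": 5,"ty": -14,"tz": -8,"ax": 0,"ay": 0,"az": 0,"claw": -1},{"tx": 4,"ty": -14,"tz": -10,"ax": 0,"ay": 0,"az": 0,"claw": -1},{"tx": 4,"ty": -13,"tz": -11,"ax": 0,"ay": 0,"az": 0,"claw": -1},{"tx": 4,"ty": -11,"tz": -12,"ax": 0,"ay": 0,"az": 0,"claw": -1},{"tx": 3,"ty": -10,"tz": -13,"ax": 0,"ay": 0,"az": 0,"claw": -1}])

```text
time_s: 3.5
tcp_pos: [0.5483, 0.015, 0.2189]
eef_rot: [-180.0, -0.0, -71.9]
contact_force: [1.4, 3.3, 1.5]
gripper_width: 0.0003
```

```bash
python3 -c "
from h import *
tip()"
```

```text
t 3.5 tipcase mm [-45.2   0.2 199.9] axis case [-0.    -0.001 -1.   ] jaw case [-0.002  1.    -0.001] Fcase [ 2.7 -2.3  1.5] w 0.0003 J [ 22.  10. -18.   0. -62.  -4.]
```

step_arm(increments=[{"tx": 3,"ty": -9,"tz": -14,"ax": 0,"ay": 0,"az": 0,"claw": -1},{"tx": 2,"ty": -8,"tz": -15,"ax": 0,"ay": 0,"az": 0,"claw": -1},{"tx": 1,"ty": -3,"tz": -8,"ax": 0,"ay": 0,"az": 0,"claw": -1},{"tx": 1,"ty": -3,"tz": -7,"ax": 0,"ay": 0,"az": 0,"claw": -1},{"tx": 0,"ty": 0,"tz": -3,"ax": 0,"ay": 0,"az": 0,"claw": -1},{"tx": 0,"ty": 0,"tz": 0,"ax": 0,"ay": 0,"az": 0,"claw": -1},{"tx": 0,"ty": 0,"tz": 0,"ax": 0,"ay": 0,"az": 0,"claw": -1}])

```text
time_s: 4.2
tcp_pos: [0.5545, -0.0068, 0.1726]
eef_rot: [180.0, 0.0, -71.8]
contact_force: [0.8, 0.4, 1.1]
gripper_width: 0.0005
```

```bash
python3 -c "
from h import *
tip()"
```

```text
t 4.2 tipcase mm [-67.8   1.  153.6] axis case [ 0.  0. -1.] jaw case [-0.003  1.     0.   ] Fcase [ 0.2 -0.9  1.1] w 0.0005 J [ 20.  13. -20.  -0. -57.  -1.]
```

step_arm(increments=[{"tx": 0,"ty": 0,"tz": -2,"ax": 0,"ay": 0,"az": 0,"claw": -1},{"tx": 0,"ty": 0,"tz": -2,"ax": 0,"ay": 0,"az": 0,"claw": -1},{"tx": 0,"ty": 0,"tz": 0,"ax": 0,"ay": 0,"az": 0,"claw": -1},{"tx": 0,"ty": 0,"tz": 0,"ax": 0,"ay": 0,"az": 0,"claw": -1}])

```text
time_s: 4.6
tcp_pos: [0.5549, -0.0069, 0.1711]
eef_rot: [-179.9, -0.1, -71.8]
contact_force: [-6.5, 0.3, 17.0]
gripper_width: 0.0007
```

```bash
python3 -c "
from h import *
tip()"
```

```text
t 4.6 tipcase mm [-68.    0.7 152.1] axis case [-0.001 -0.002 -1.   ] jaw case [-0.004  1.    -0.002] Fcase [ 2.3  6.  17. ] w 0.0007 J [ 20.  13. -21.   0. -56.  -1.]
```

step_arm(increments=[{"tx": 0,"ty": 0,"tz": 30,"ax": 0,"ay": 0,"az": 0,"claw": -1},{"tx": 0,"ty": 0,"tz": 35,"ax": 0,"ay": 0,"az": 0,"claw": 0},{"tx": 8,"ty": -24,"tz": 0,"ax": 0,"ay": 0,"az": 0,"claw": 0},{"tx": 8,"ty": -24,"tz": 0,"ax": 0,"ay": 0,"az": 0,"claw": 0},{"tx": 8,"ty": -24,"tz": 0,"ax": 0,"ay": 0,"az": 0,"claw": 0},{"tx": 8,"ty": -24,"tz": 0,"ax": 0,"ay": 0,"az": 0,"claw": 0},{"tx": 2,"ty": -6,"tz": 0,"ax": 0,"ay": 0,"az": 0,"claw": 0},{"tx": 0,"ty": 0,"tz": 0,"ax": 0,"ay": 0,"az": 0,"claw": 0},{"tx": 0,"ty": 0,"tz": 0,"ax": 0,"ay": 0,"az": 0,"claw": 0}])

```text
time_s: 5.5
tcp_pos: [0.5884, -0.1084, 0.2335]
eef_rot: [180.0, 0.0, -71.8]
contact_force: [0.8, -0.3, 0.1]
gripper_width: 0.0438
```

```bash
cat > look.py <<'E'
from h import *
import sys
tip()
o=[]
for n in ('top','scene'):
    c=cap(n); W=cloud(c); C=toc(W)*1000
    m=(abs(C[...,1])<100)&(abs(C[...,0])<80)&(C[...,2]>120)&(C[...,2]<165); L=C[m]
    if len(L)>50:
        A=np.c_[L[:,0],np.ones(len(L))]; s=np.linalg.lstsq(A,L[:,2],rcond=None)[0]; print(n,'lid n',len(L),'slope',s[0].round(4),'z at 0',s[1].round(1),'med',np.median(L[:,2]).round(1))
    k=(abs(C[...,1])<36)&(C[...,0]<-93)&(C[...,0]>-185)&(C[...,2]>20)&(C[...,2]<165); Q=C[k];Q=Q[np.argsort(Q[:,0])]
    print(n,[tuple(int(round(a)) for a in p) for p in Q[::max(1,len(Q)//int(sys.argv[2]))]])
    u,v=proj(c,tow([-.12,0,.1]))[0].astype(int)
    o.append(cv2.resize(cv2.convertScaleAbs(c['image'][v-50:v+50,u-65:u+65],alpha=1.7),(390,300),interpolation=cv2.INTER_CUBIC))
cv2.imwrite(sys.argv[1],np.hstack(o))
E
python3 look.py pics/b.png 30
```

```text
t 5.5 tipcase mm [-1.749e+02  2.000e-01  2.145e+02] axis case [ 0.  0. -1.] jaw case [-0.003  1.     0.   ] Fcase [-0.6 -0.7  0.1] w 0.0438 J [  8.  14. -10.  -0. -66.  10.]
top lid n 1811 slope 0.0074 z at 0 154.5 med 154.2
top [(-163, 4, 126), (-158, 10, 133), (-155, 15, 122), (-152, 9, 123), (-149, 12, 117), (-144, 6, 144), (-142, 26, 144), (-140, 17, 146), (-139, 14, 144), (-138, 11, 114), (-137, 29, 139), (-135, 30, 128), (-133, 13, 106), (-131, 5, 103), (-129, 17, 107), (-128, 8, 101), (-126, 22, 96), (-124, 12, 99), (-123, -5, 99), (-121, 1, 100), (-119, 1, 101), (-116, 16, 91), (-109, 5, 128), (-107, 22, 91), (-106, 19, 87), (-104, -2, 125), (-102, 11, 117), (-100, 20, 93), (-99, 15, 118), (-97, 7, 116), (-95, 18, 119)]
scene lid n 1531 slope 0.0017 z at 0 153.4 med 153.4
scene [(-167, -7, 131), (-163, 12, 124), (-161, -5, 126), (-160, 17, 122), (-158, 17, 131), (-156, 9, 125), (-150, -4, 119), (-147, -14, 114), (-146, 13, 141), (-145, -14, 140), (-145, -2, 138), (-145, 1, 141), (-144, 13, 144), (-143, 15, 114), (-143, 5, 136), (-141, -3, 109), (-141, 13, 110), (-140, 1, 110), (-138, -29, 120), (-135, 27, 110), (-133, -12, 108), (-132, -23, 101), (-130, 14, 104), (-128, -10, 105), (-126, 1, 100), (-113, 22, 94), (-108, -20, 95), (-105, -16, 81), (-99, -20, 86), (-97, -19, 59), (-96, -34, 67), (-95, 33, 65), (-94, -14, 21), (-93, 34, 38)]
```

View pics/b.png

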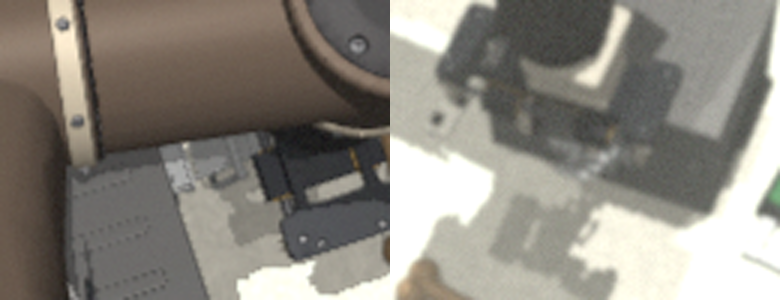

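step_arm(increments=[{"tx": 0,"ty": 0,"tz": -30,"ax": 0,"ay": 0,"az": 0,"claw": 0},{"tx": 0,"ty": 0,"tz": -30,"ax": 0,"ay": 0,"az": 0,"claw": 0},{"tx": 0,"ty": 0,"tz": -28,"ax": 0,"ay": 0,"az": 0,"claw": 0},{"tx": -2.5,"ty": 7.8,"tz": 0,"ax": 0,"ay": 0,"az": 0,"claw": 0},{"tx": -2.5,"ty": 7.8,"tz": 0,"ax": 0,"ay": 0,"az": 0,"claw": 0},{"tx": -2.5,"ty": 7.8,"tz": 0,"ax": 0,"ay": 0,"az": 0,"claw": 0},{"tx": -2.5,"ty": 7.8,"tz": 0,"ax": 0,"ay": 0,"az": 0,"claw": 0},{"tx": -2.5,"ty": 7.8,"tz": 0,"ax": 0,"ay": 0,"az": 0,"claw": 0},{"tx": -2.5,"ty": 7.8,"tz": 0,"ax": 0,"ay": 0,"az": 0,"claw": 0},{"tx": 0,"ty": 0,"tz": 0,"ax": 0,"ay": 0,"az": 0,"claw": 0},{"tx": 0,"ty": 0,"tz": 0,"ax": 0,"ay": 0,"az": 0,"claw": 0}])

```text
time_s: 6.7
tcp_pos: [0.5737, -0.0619, 0.1458]
eef_rot: [-180.0, -0.0, -71.8]
contact_force: [0.1, -0.2, -0.3]
gripper_width: 0.0439
```

```bash
python3 look.py pics/c.png 40
```

```text
t 6.7 tipcase mm [-126.1   -0.2  126.8] axis case [-0. -0. -1.] jaw case [-0.003  1.    -0.   ] Fcase [-0.2 -0.1 -0.3] w 0.0439 J [ 13.  16. -20.   0. -54.   5.]
top lid n 2512 slope 0.0023 z at 0 154.3 med 154.3
top []
scene lid n 1271 slope -0.0025 z at 0 153.4 med 153.4
scene [(-167, -8, 133), (-164, -12, 129), (-162, -6, 134), (-161, -14, 126), (-160, -16, 126), (-152, -13, 117), (-150, -12, 118), (-147, 1, 117), (-143, 9, 112), (-141, 36, 146), (-139, -8, 109), (-138, 14, 112), (-138, 8, 108), (-137, 23, 132), (-136, -34, 138), (-136, 29, 137), (-135, 23, 134), (-135, 23, 139), (-134, 1, 101), (-131, -11, 105), (-130, -13, 103), (-129, -25, 91), (-127, -15, 95), (-126, 4, 98), (-125, 29, 91), (-123, -29, 97), (-122, 27, 100), (-121, 31, 96), (-118, -3, 95), (-117, 10, 92), (-112, 3, 88), (-111, 10, 88), (-110, 19, 115), (-109, 17, 92), (-108, 26, 113), (-105, 0, 84), (-102, 17, 86), (-99, 26, 126), (-98, 2, 117), (-96, 16, 77), (-95, 9, 119), (-94, 7, 79), (-93, 20, 76)]
```

step_arm(increments=[{"tx": 2,"ty": -7,"tz": 10,"ax": 0,"ay": 0,"az": 0,"claw": 0},{"tx": 2,"ty": -7,"tz": 25,"ax": 0,"ay": 0,"az": 0,"claw": 0},{"tx": 2,"ty": -7,"tz": 25,"ax": 0,"ay": 0,"az": 0,"claw": -1},{"tx": 1.5,"ty": -2,"tz": 5,"ax": 0,"ay": 0,"az": 0,"claw": -1},{"tx": 0,"ty": 0,"tz": 0,"ax": 0,"ay": 0,"az": 0,"claw": -1},{"tx": 0,"ty": 0,"tz": 0,"ax": 0,"ay": 0,"az": 0,"claw": -1}])

```text
time_s: 7.4
tcp_pos: [0.5807, -0.0854, 0.21]
eef_rot: [180.0, 0.0, -71.9]
contact_force: [0.1, -0.2, 0.6]
gripper_width: 0.017
```

```bash
python3 look.py pics/d.png 40
```

```text
t 7.4 tipcase mm [-150.7    0.5  191. ] axis case [ 0.     0.001 -1.   ] jaw case [-0.002  1.     0.001] Fcase [-0.3 -0.   0.6] w 0.017 J [ 11.  14. -14.  -0. -63.   7.]
top lid n 2365 slope 0.0057 z at 0 154.5 med 154.3
top [(-125, 24, 96), (-125, 10, 102), (-125, 12, 97), (-124, 28, 100), (-123, 9, 98), (-122, 11, 99), (-121, 6, 101), (-121, 8, 97), (-120, 11, 99), (-119, 27, 103), (-118, 10, 95), (-118, 12, 95), (-117, 27, 107), (-116, 29, 111), (-114, 26, 110), (-113, 30, 110), (-111, 28, 116), (-110, 25, 116), (-109, 20, 117), (-108, 29, 120), (-108, 24, 113), (-107, 22, 92), (-106, 6, 121), (-106, 20, 125), (-106, 15, 120), (-105, 17, 119), (-104, 19, 119), (-103, 16, 115), (-103, 21, 91), (-102, 20, 115), (-101, 26, 131), (-101, 28, 134), (-100, 18, 119), (-99, 25, 133), (-98, 29, 131), (-97, 16, 141), (-97, 18, 137), (-96, 6, 139), (-95, 29, 139), (-95, 31, 133), (-95, 10, 139), (-94, 13, 140), (-94, 8, 136)]
scene lid n 1362 slope -0.0003 z at 0 153.2 med 153.3
scene [(-164, -3, 131), (-163, -15, 130), (-161, -14, 122), (-160, 7, 134), (-158, -16, 123), (-155, -15, 123), (-150, 9, 117), (-146, -8, 115), (-143, -16, 109), (-140, 1, 111), (-138, 5, 105), (-136, 9, 105), (-134, -6, 105), (-130, -29, 95), (-128, -16, 103), (-127, 3, 100), (-125, -18, 87), (-125, -20, 88), (-123, 27, 96), (-122, -7, 98), (-119, 31, 99), (-118, 25, 101), (-117, 25, 116), (-115, -17, 82), (-112, 22, 88), (-112, -9, 117), (-110, 23, 79), (-110, -6, 118), (-109, 20, 96), (-108, -17, 83), (-108, 20, 110), (-107, 24, 89), (-106, 9, 86), (-104, 0, 89), (-103, -9, 87), (-100, -26, 120), (-97, -19, 138), (-96, -31, 99), (-95, 4, 77), (-94, -30, 86), (-94, -24, 64), (-94, -5, 75), (-93, -18, 99), (-93, -27, 110)]
```

View pics/d.png

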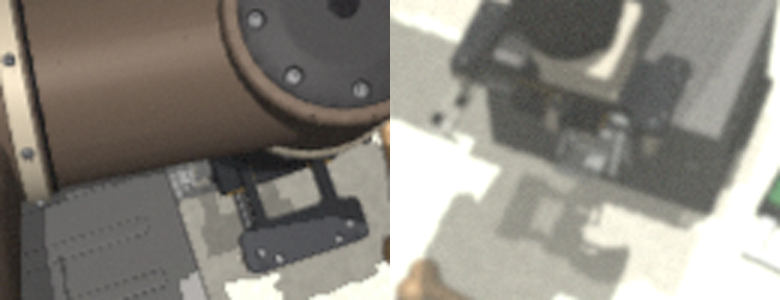

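```bash
cat > plan.py <<'E'
from h import *
def pose(L,s=.056):
    tau=max(0,(1.571-L))*.75
    d=np.array([-np.sin(L),0,-np.cos(L)]); n=np.array([-np.cos(L),0,np.sin(L)]); ax=np.array([np.sin(tau),0,-np.cos(tau)])
    off=.002+.0095*abs(np.sin(np.pi/2-L-tau))
    T=np.array([-.106,0,.083])+s*d+off*n
    return tow(T-.019*ax)*1000,np.degrees(tau)
print('now',np.array(r.get_state()['tcp_pos'])*1000)
p=None
for L in (2.5,2.3,2.2,2.1,2.,1.9,1.8,1.7,1.6,1.5,1.4,1.3,1.2,1.1,1,.9,.8,.7,.6,.5,.4,.3,.2,.1,.03):
    w,t=pose(L); print(L,w.round(0),'' if p is None else ((w-p[0]).round(1),'ax,ay',round(.951*(t-p[1]),1),round(.309*(t-p[1]),1))); p=(w,t)
E
python3 plan.py
```

```text
now [580.46981196 -85.21684941 209.55793089]
2.5 [575. -67. 153.] 
2.3 [578. -77. 146.] (array([ 3.2, -9.9, -7.1]), 'ax,ay', np.float64(0.0), np.float64(0.0))
2.2 [580. -82. 141.] (array([ 1.4, -4.4, -4.4]), 'ax,ay', np.float64(0.0), np.float64(0.0))
2.1 [581. -86. 136.] (array([ 1.3, -3.9, -5. ]), 'ax,ay', np.float64(0.0), np.float64(0.0))
2.0 [582. -89. 131.] (array([ 1.1, -3.4, -5.4]), 'ax,ay', np.float64(0.0), np.float64(0.0))
1.9 [583. -92. 125.] (array([ 0.9, -2.8, -5.8]), 'ax,ay', np.float64(0.0), np.float64(0.0))
1.8 [584. -94. 119.] (array([ 0.7, -2.1, -6.1]), 'ax,ay', np.float64(0.0), np.float64(0.0))
1.7 [584. -95. 112.] (array([ 0.5, -1.5, -6.4]), 'ax,ay', np.float64(0.0), np.float64(0.0))
1.6 [585. -96. 106.] (array([ 0.2, -0.8, -6.5]), 'ax,ay', np.float64(0.0), np.float64(0.0))
1.5 [585. -97. 100.] (array([ 0.3, -1.1, -5.7]), 'ax,ay', np.float64(2.9), np.float64(0.9))
1.4 [585. -98.  95.] (array([ 0.3, -1. , -5.5]), 'ax,ay', np.float64(4.1), np.float64(1.3))
1.3 [585. -98.  89.] (array([ 0.1, -0.5, -5.5]), 'ax,ay', np.float64(4.1), np.float64(1.3))
1.2 [585. -98.  84.] 
[... 473 characters left out ...]
2.4, -4.8]), 'ax,ay', np.float64(4.1), np.float64(1.3))
0.6 [582. -88.  53.] (array([-0.9,  2.8, -4.5]), 'ax,ay', np.float64(4.1), np.float64(1.3))
0.5 [581. -85.  49.] (array([-1. ,  3.2, -4.2]), 'ax,ay', np.float64(4.1), np.float64(1.3))
0.4 [580. -82.  45.] (array([-1.1,  3.5, -3.8]), 'ax,ay', np.float64(4.1), np.float64(1.3))
0.3 [579. -78.  42.] (array([-1.2,  3.8, -3.4]), 'ax,ay', np.float64(4.1), np.float64(1.3))
0.2 [577. -74.  39.] (array([-1.3,  4.1, -3. ]), 'ax,ay', np.float64(4.1), np.float64(1.3))
0.1 [576. -69.  36.] (array([-1.4,  4.3, -2.6]), 'ax,ay', np.float64(4.1), np.float64(1.3))
0.03 [575. -66.  35.] (array([-1. ,  3.1, -1.5]), 'ax,ay', np.float64(2.9), np.float64(0.9))
```

step_arm(increments=[{"tx": 0,"ty": 1,"tz": -23,"ax": 0,"ay": 0,"az": 0,"claw": -1},{"tx": 0,"ty": 1,"tz": -23,"ax": 0,"ay": 0,"az": 0,"claw": -1},{"tx": 0,"ty": 1,"tz": -23,"ax": 0,"ay": 0,"az": 0,"claw": -1},{"tx": 1.3,"ty": -4,"tz": -5,"ax": 0,"ay": 0,"az": 0,"claw": -1},{"tx": 1,"ty": -3.4,"tz": -5.4,"ax": 0,"ay": 0,"az": 0,"claw": -1},{"tx": 1,"ty": -2.8,"tz": -5.8,"ax": 0,"ay": 0,"az": 0,"claw": -1},{"tx": 0.7,"ty": -2.1,"tz": -6.1,"ax": 0,"ay": 0,"az": 0,"claw": -1},{"tx": 0.5,"ty": -1.5,"tz": -6.4,"ax": 0,"ay": 0,"az": 0,"claw": -1},{"tx": 0.2,"ty": -0.8,"tz": -6.5,"ax": 0,"ay": 0,"az": 0,"claw": -1},{"tx": 0.3,"ty": -1,"tz": -5.7,"ax": 2.9,"ay": 0.9,"az": 0,"claw": -1},{"tx": 0.3,"ty": -1,"tz": -5.5,"ax": 4.1,"ay": 1.3,"az": 0,"claw": -1}])

```text
time_s: 8.6
tcp_pos: [0.5863, -0.0981, 0.0964]
eef_rot: [-179.9, 7.4, -71.7]
contact_force: [-4.5, -2.0, 6.7]
gripper_width: 0.0004
```

```bash
python3 look.py pics/e.png 40
```

```text
t 8.6 tipcase mm [-162.    -1.    77.6] axis case [ 0.129 -0.001 -0.992] jaw case [-0.006  1.    -0.002] Fcase [-0.5  4.9  6.7] w 0.0004 J [  5.  23. -14.  -9. -55.  19.]
top lid n 420 slope 0.0082 z at 0 153.2 med 153.3
top [(-181, 33, 149), (-146, -4, 82), (-142, 35, 163), (-138, -12, 81), (-137, -15, 83), (-135, 12, 82), (-134, -13, 83), (-133, -5, 157), (-132, 31, 156), (-132, -9, 161), (-131, 17, 79), (-130, -15, 81), (-128, -3, 82), (-127, -26, 76), (-126, -11, 87), (-124, -6, 84), (-124, 17, 82), (-123, 5, 85), (-122, -13, 80), (-121, 12, 82), (-119, -6, 81), (-118, 4, 85), (-116, 25, 91), (-113, 25, 98), (-110, 27, 103), (-109, -1, 121), (-108, -19, 125), (-107, -10, 126), (-106, -1, 122), (-105, 17, 114), (-105, -9, 116), (-104, 14, 118), (-103, -3, 112), (-102, -1, 116), (-101, 29, 117), (-100, -16, 113), (-99, 1, 121), (-98, 17, 124), (-97, -23, 126), (-96, -21, 126), (-95, -3, 120), (-94, 0, 123), (-94, -5, 124)]
scene lid n 1753 slope 0.0093 z at 0 152.7 med 152.7
scene [(-182, 4, 132), (-181, 5, 125), (-181, -6, 79), (-181, -15, 79), (-180, 4, 76), (-180, 9, 121), (-178, 11, 74), (-177, 2, 73), (-177, -7, 73), (-177, 18, 74), (-177, 15, 70), (-177, 14, 82), (-174, 16, 71), (-169, 18, 73), (-98, -29, 102), (-98, -29, 113), (-98, -29, 123), (-97, -28, 116), (-96, -31, 100), (-95, -34, 101), (-94, -27, 123), (-94, -27, 88), (-94, -30, 101), (-93, -36, 127), (-93, -30, 150), (-93, -27, 126)]
```

step_arm(increments=[{"tx": 0.1,"ty": -0.5,"tz": -5.5,"ax": 4.1,"ay": 1.3,"az": 0,"claw": -1},{"tx": 0,"ty": 0,"tz": -5.5,"ax": 4.1,"ay": 1.3,"az": 0,"claw": -1},{"tx": -0.2,"ty": 0.5,"tz": -5.5,"ax": 4.1,"ay": 1.3,"az": 0,"claw": -1},{"tx": -0.3,"ty": 1,"tz": -5.4,"ax": 4.1,"ay": 1.3,"az": 0,"claw": -1},{"tx": -0.5,"ty": 1.5,"tz": -5.2,"ax": 4.1,"ay": 1.3,"az": 0,"claw": -1},{"tx": -0.6,"ty": 1.9,"tz": -5,"ax": 4.1,"ay": 1.3,"az": 0,"claw": -1},{"tx": -0.8,"ty": 2.4,"tz": -4.8,"ax": 4.1,"ay": 1.3,"az": 0,"claw": -1}])

```text
time_s: 9.4
tcp_pos: [0.5852, -0.093, 0.0598]
eef_rot: [-179.4, 37.5, -71.6]
contact_force: [-0.3, -0.4, 2.9]
gripper_width: 0.0003
```

```bash
python3 look.py pics/f.png 30
```

```text
t 9.4 tipcase mm [-147.8   -1.7   44.7] axis case [ 0.608 -0.006 -0.794] jaw case [-0.001  1.    -0.009] Fcase [-0.3  0.4  2.9] w 0.0003 J [-12.  37.   5. -33. -80.  42.]
top lid n 6914 slope 0.0231 z at 0 152.3 med 152.3
top [(-177, -35, 136), (-168, -30, 141), (-165, -5, 86), (-163, -6, 86), (-161, 0, 80), (-159, -35, 126), (-157, 17, 36), (-155, 16, 39), (-152, 1, 71), (-149, 3, 68), (-147, -11, 63), (-144, 12, 61), (-141, 1, 54), (-138, -5, 53), (-134, -9, 53), (-131, -14, 59), (-127, -3, 61), (-123, -16, 68), (-120, 1, 71), (-117, 10, 78), (-115, 18, 67), (-112, 25, 78), (-108, 8, 117), (-107, -28, 96), (-105, 27, 100), (-103, 16, 114), (-101, 29, 111), (-99, 29, 116), (-97, 5, 120), (-96, 23, 123), (-94, 14, 131)]
scene lid n 743 slope 0.0286 z at 0 151.1 med 152.3
scene [(-100, 29, 115), (-96, 31, 114), (-94, 35, 119)]
```

step_arm(increments=[{"tx": -0.9,"ty": 2.8,"tz": -4.5,"ax": 4.1,"ay": 1.3,"az": 0,"claw": -1},{"tx": -1,"ty": 3.2,"tz": -4.2,"ax": 4.1,"ay": 1.3,"az": 0,"claw": -1},{"tx": -1.1,"ty": 3.5,"tz": -3,"ax": 2,"ay": 0.6,"az": 0,"claw": -1},{"tx": -1.2,"ty": 3.8,"tz": -2,"ax": 0,"ay": 0,"az": 0,"claw": -1},{"tx": -1.3,"ty": 4.1,"tz": -1,"ax": 0,"ay": 0,"az": 0,"claw": -1},{"tx": -1.3,"ty": 4.1,"tz": 0,"ax": 0,"ay": 0,"az": 0,"claw": -1},{"tx": 0,"ty": 0,"tz": 0,"ax": 0,"ay": 0,"az": 0,"claw": -1}])

```text
time_s: 10.2
tcp_pos: [0.5774, -0.0693, 0.0446]
eef_rot: [-179.2, 48.0, -71.4]
contact_force: [0.8, -0.2, 0.1]
gripper_width: 0.0004
```

```bash
python3 look.py pics/g.png 30
```

```text
t 10.2 tipcase mm [-120.2   -1.6   31.9] axis case [ 0.744 -0.006 -0.669] jaw case [-0.001  1.    -0.009] Fcase [-0.5 -0.7  0.1] w 0.0004 J [-14.  42.   8. -39. -87.  46.]
top lid n 4804 slope 0.0131 z at 0 153.3 med 153.2
top [(-185, -6, 125), (-183, 22, 123), (-181, -7, 123), (-179, -29, 124), (-177, 26, 120), (-175, 31, 122), (-173, -2, 111), (-172, -31, 109), (-169, 18, 113), (-166, 27, 113), (-163, 19, 120), (-160, -22, 118), (-158, -24, 122), (-156, -23, 115), (-155, -12, 120), (-152, -25, 113), (-150, 3, 112), (-149, 18, 75), (-147, 6, 109), (-145, -16, 70), (-142, 3, 70), (-138, 16, 68), (-133, 2, 62), (-128, 9, 58), (-123, -3, 47), (-118, 12, 44), (-108, -13, 122), (-105, 19, 113), (-101, 1, 117), (-98, 17, 123), (-95, -18, 127)]
scene lid n 1642 slope 0.012 z at 0 152.2 med 152.4
scene [(-183, 7, 121), (-182, 32, 121), (-182, 23, 121), (-182, 17, 125), (-182, 29, 122), (-182, 14, 120), (-182, 8, 124), (-181, 11, 120), (-179, 21, 117), (-178, 34, 119), (-177, 28, 115), (-177, 25, 117), (-176, 16, 115), (-174, 23, 113), (-172, 27, 119), (-171, 31, 109), (-171, 28, 111), (-171, 22, 108), (-170, 25, 116), (-169, 17, 109), (-169, 17, 102), (-169, 26, 108), (-168, 20, 105), (-168, 23, 109), (-168, 17, 113), (-168, 20, 110), (-168, 23, 114), (-168, 26, 118), (-168, 32, 108), (-166, 23, 123), (-166, 30, 113), (-166, 33, 111), (-166, 21, 113), (-165, 30, 117), (-165, 24, 115), (-165, 27, 117), (-164, 21, 115), (-163, 34, 111), (-163, 34, 115), (-161, 32, 114), (-160, 29, 114), (-160, 32, 118), (-160, 29, 120), (-159, 27, 114), (-152, 33, 110)]
```

step_arm(increments=[{"tx": -1,"ty": 3.5,"tz": 0,"ax": 0,"ay": 0,"az": 0,"claw": -1},{"tx": -1,"ty": 3.5,"tz": 0,"ax": 0,"ay": 0,"az": 0,"claw": -1},{"tx": -0.5,"ty": 1.5,"tz": 0,"ax": 0,"ay": 0,"az": 0,"claw": -1},{"tx": 0,"ty": 0,"tz": 0,"ax": 0,"ay": 0,"az": 0,"claw": -1}])

```text
time_s: 10.7
tcp_pos: [0.5757, -0.0641, 0.0438]
eef_rot: [-179.2, 47.9, -71.5]
contact_force: [2.6, -8.3, 1.4]
gripper_width: 0.0005
```

```bash
python3 -c "
from h import *
tip()"
```

```text
t 10.7 tipcase mm [-114.8   -1.5   31.1] axis case [ 0.742 -0.007 -0.671] jaw case [ 0.001  1.    -0.009] Fcase [-8.7  0.1  1.4] w 0.0005 J [-14.  42.   7. -39. -87.  46.]
```

step_arm(increments=[{"tx": 3,"ty": -9.5,"tz": 6,"ax": 0,"ay": 0,"az": 0,"claw": -1},{"tx": 3,"ty": -9.5,"tz": 8,"ax": 0,"ay": 0,"az": 0,"claw": -1},{"tx": 3,"ty": -9.5,"tz": 15,"ax": 0,"ay": 0,"az": 0,"claw": -1},{"tx": 3,"ty": -9.5,"tz": 25,"ax": 0,"ay": 0,"az": 0,"claw": -1},{"tx": 0,"ty": -10,"tz": 30,"ax": -6,"ay": -2,"az": 0,"claw": -1},{"tx": 0,"ty": -15,"tz": 30,"ax": -6,"ay": -2,"az": 0,"claw": -1},{"tx": 0,"ty": -20,"tz": 30,"ax": -6,"ay": -2,"az": 0,"claw": -1},{"tx": 0,"ty": -30,"tz": 30,"ax": -6,"ay": -2,"az": 0,"claw": -1},{"tx": 0,"ty": -30,"tz": 30,"ax": -6,"ay": -2,"az": 0,"claw": -1},{"tx": 0,"ty": -30,"tz": 30,"ax": -6,"ay": -2,"az": 0,"claw": -1},{"tx": -20,"ty": -30,"tz": 20,"ax": -6,"ay": -2,"az": 0,"claw": -1},{"tx": -20,"ty": -30,"tz": 0,"ax": 0,"ay": 0,"az": 0,"claw": -1}])

```text
time_s: 11.9
tcp_pos: [0.5471, -0.295, 0.3032]
eef_rot: [-179.0, 3.4, -71.3]
contact_force: [0.6, 0.2, 0.1]
gripper_width: 0.0008
```

step_arm(increments=[{"tx": -20,"ty": -35,"tz": 0,"ax": 0,"ay": 0,"az": 0,"claw": -1},{"tx": -20,"ty": -35,"tz": 0,"ax": 0,"ay": 0,"az": 0,"claw": -1},{"tx": -20,"ty": -35,"tz": 0,"ax": 0,"ay": 0,"az": 0,"claw": -1},{"tx": 0,"ty": 0,"tz": 0,"ax": 0,"ay": 0,"az": 0,"claw": -1},{"tx": 0,"ty": 0,"tz": 0,"ax": 0,"ay": 0,"az": 0,"claw": -1}])

```text
time_s: 12.4
tcp_pos: [0.4859, -0.4009, 0.298]
eef_rot: [-179.3, 3.9, -71.7]
contact_force: [0.5, 0.2, -0.2]
gripper_width: 0.001
```

```bash
python3 look.py pics/i.png 40; python3 -c "
from h import *
c=cap('scene'); cv2.imwrite('pics/j.png',c['image'])"
```

```text
t 12.4 tipcase mm [-420.2  187.8  279. ] axis case [ 0.068 -0.011 -0.998] jaw case [-0.004  1.    -0.012] Fcase [ 0.1 -0.5 -0.2] w 0.001 J [-24.  17.   3.  -3. -79.  43.]
top lid n 6922 slope 0.0115 z at 0 153.4 med 153.3
top [(-110, 21, 89), (-109, -17, 122), (-109, 20, 116), (-108, -24, 85), (-108, 9, 121), (-108, -5, 125), (-107, -3, 122), (-107, 11, 125), (-106, 6, 123), (-106, 13, 123), (-106, -14, 118), (-106, 9, 114), (-105, 22, 93), (-105, 12, 116), (-104, -7, 115), (-104, 14, 117), (-103, -12, 116), (-103, 21, 92), (-102, 11, 119), (-102, 6, 116), (-101, -6, 114), (-101, 15, 120), (-100, 11, 120), (-100, 4, 124), (-99, 6, 122), (-99, 20, 126), (-99, 1, 123), (-98, 15, 125), (-98, 17, 120), (-98, 24, 123), (-97, -30, 120), (-97, 19, 124), (-97, 12, 126), (-96, 28, 123), (-96, -14, 123), (-96, 23, 123), (-96, -26, 125), (-95, 4, 121), (-95, -10, 124), (-94, 20, 121), (-94, -7, 123), (-94, 9, 121), (-94, -13, 134)]
scene lid n 3133 slope 0.0133 z at 0 152.4 med 152.4
scene [(-116, 11, 90), (-112, -6, 88), (-112, 22, 87), (-111, 4, 38), (-111, -3, 123), (-111, -15, 119), (-110, 19, 120), (-110, -6, 112), (-109, 7, 115), (-109, -5, 52), (-109, -14, 58), (-109, 2, 59), (-109, -11, 49), (-108, 19, 123), (-108, 15, 50), (-108, -17, 87), (-107, -7, 57), (-107, -4, 89), (-106, -10, 115), (-105, -6, 87), (-104, 0, 87), (-103, 29, 80), (-102, -21, 93), (-102, -18, 124), (-101, -27, 66), (-101, 26, 113), (-100, 20, 93), (-99, -20, 127), (-99, -26, 118), (-98, -7, 89), (-97, -1, 139), (-96, -28, 105), (-96, -31, 100), (-95, -31, 127), (-95, -15, 77), (-94, 13, 121), (-94, -3, 119), (-94, 22, 120), (-93, -21, 101), (-93, 26, 101), (-93, 16, 123)]
```

View pics/i.png

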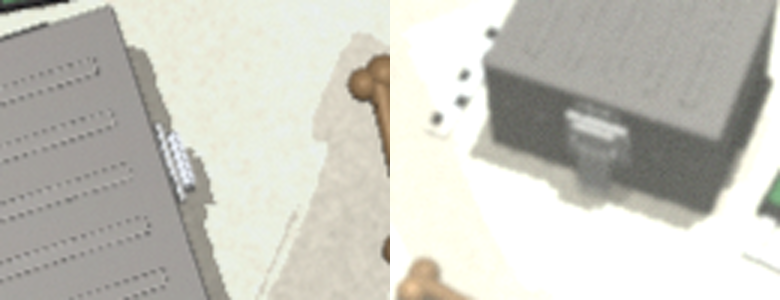

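View pics/j.png

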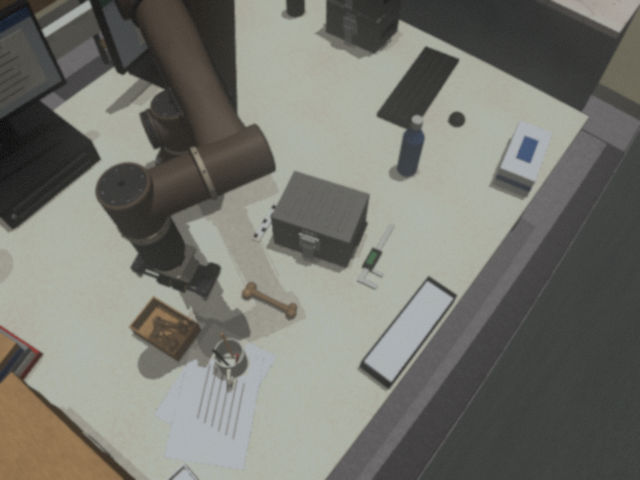

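The crops show the case shut, the lever flat on the front at (595,165) and the bar in the keeper. The lid slope is about +0.012, which is a lid angle of about -0.012 rad. In the full view the bystanders look the same as at the start: bone (270,300), flask (410,150), mug (228,352), calliper (375,258). The arm is clear, so I'm handing in.

```bash
python3 -c "
from plant import r
print(r.get_state()['qd'].round(2)); print(r.close_job())"
```

```text
[ 0.61  0.03 -0.08  0.08  0.07  0.07]
the job is handed in; nothing more can be done
None
```

The case is shut and latched, and I handed the job in with the robot clear of everything, at about 12.5 s of the 58 s allowed. Handing in gives no verdict, so the results below come from my own checks.

- **Lid:** I pushed it down with the closed fingertips until the seal pushed back with 17 N. The depth images then showed the lid level.
- **Loop:** Two half-open fingers either side of the lever pushed it past upright. Its cross-bar came to rest behind the keeper's lip, about 14 mm above its seat.
- **Lever:** I pressed it down while tilting the tool, and it snapped home. The contact force dropped to zero, and a light test push met the lever at about 18 mm out from the case front.

**Final checks**
- **Lever:** its outer face measures about 18–19 mm out from the case front along its length, which is what a flat lever gives.
- **Bar:** its top is at about 123–125 mm, so the bar is seated in the keeper.
- **Lid:** it tilts about -0.012 rad, where the task needs below -0.008. Readings from the two cameras gave -0.0115 and -0.0133. This is the least certain check, because readings with the lid merely shut varied by several thousandths of a radian.
- **Bystanders:** by eye, they are in the same places as in the first picture. I did not measure them.

No check failed. One move call was refused at the start, before anything moved, because its rows left out some of the values.

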